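# Reset the filter timer under the fume extractor's push-latch flap

## Robot

A 6-joint arm with a two-finger parallel gripper is mounted at the origin on the work surface. World frame = base frame: x ahead of the robot, y to its left, z up, the work surface at z = 0. Lengths are in mm, angles in degrees, forces in N, time in s.
With the tool pointing down it reaches from about 400 to 825 mm from the base axis. Payload 7 kg.
Tool frame: the origin (TCP) lies midway between the tips of the shut fingers; the grasp point (between the pads) lies 19 mm behind it (r.grasp_offset is the distance from the TCP to the grasp point, in mm); z points along the fingers, y is the line along which they close (so a half turn about z gives the same grasp; the last joint's range is limited). The gripper opens to 85 mm and grips with 20 to 120 N. Pads are 22 mm wide; open, the fingers measure 114 mm over their backs; the gripper's body (76 mm by 85 mm) begins 54 mm behind the grasp point. The pads swing forward as they close: fully open they stand 13 mm farther back than shut.
Start: joints at [84.059, 20.546, 0.682, 0, -70.136, -16.507], TCP at [257.757, 623.824, 231.302] pointing down, gripper open.
Joint ranges: [-176.03, 176.03], [-82.01, 121.73], [-58.28, 71.71], [-173.87, 95.51], [-174.79, -0.11], [-173.66, 173.66]. Speed limits (degrees/s): [136.94, 136.94, 172.46, 180, 180, 180].

## Interface

Orientations are given as [roll, pitch, yaw] about the fixed x, y, z axes, in that order (R = Rz(yaw) Ry(pitch) Rx(roll)).
In Python, from cell import r, snapshot, camera_model, finder gives the robot as it stands. The module is installed in compiled form; this text tells all that it offers.
- The arm moves only by the shell command python3 -m creep 'ROWS' [OPENING] [FORCE]. ROWS is JSON, a list of rows, each an object with "offset": the shift along the tool's x, y, z normalised to -1 to 1, where 1 is 200 mm, a list of three; "delta_rot": the turn, a rotation vector about the tool's x, y, z normalised to -1 to 1, where 1 is 45 degrees, a list of three. In form: [{"offset": [dx, dy, dz], "delta_rot": [rx, ry, rz]}, ...]. A call has 1 to 12 rows; each row is the pose to reach, as a shift and turn from the pose commanded when the call began, along the tool's axes at that moment; what a row does not reach only later rows make up. A row lasts 1/12 s, in which the tool goes at most 41.7 mm and 7.16 degrees, less where a joint would pass 70% of its speed; a pose out of reach is approached as far as the arm can. A call with a number of a shift or a turn outside -1 to 1 is refused whole. A call with a gripper value outside its range is refused whole. OPENING is the opening, from -1 (shut) to 1 (fully open), so that 0 is half open, set as the call begins (- or left out, the last holds). The fingers move at their own pace and stop on an object; FORCE is the grip in N (left out, the last holds). Time passes only in rows, so rows that repeat a pose let the fingers close. It gives the time, the measured TCP pose, the force, the opening and the grip force at its end, in the units of the state.
- r.sense(): the state, without advancing time (a new reading comes with each control period).
- snapshot(name): name is "side" or "top"; returns (picture, depth): 420x560x3 uint8, blue, green, red; 420x560 float32, mm along the optical axis (not along the pixel's ray), 0 where there is no reading.
- camera_model(name): a dict with "fx", "fy", "cx", "cy" (pixels), "R" (3x3) and "t" (3): a world point X has camera coordinates R X + t. Camera axes: x right, y down, z forward; pixel columns grow to the right and rows downward; lengths in mm; the calibration is good to about 2 mm. A picture is of the moment at which its call begins. camera_model takes no time and is no camera call.
- r.job_done(): hands the job in; it is judged then, once.
Trained networks look in the newest picture that a camera, given by its name, has taken for a name from the list of things; names that differ only in an ending like _2 or _b are one class to them, and where a whole thing is asked for, a point or a joint stands for the part that bears it (a point fixed in the world has none). Each returns a list of dicts, best first, with "conf" (0 to 1); they miss things now and then, are a little off and sometimes report something else, mostly with a low value. They report only what shows in the picture. A call takes as long as a camera call.
- finder.search_frame(camera, name): "bbox" ([left, top, right, bottom] in pixels, round what is visible of it).
- finder.outline_of(camera, name): "region" (420x560 bool, what is visible of it) and "bbox" ([left, top, right, bottom] in pixels, round what is visible of it).
The state is a dict: "t": time; "q": joint angles; "dq": joint speeds; "tau": joint torques, N m; "eef_pos": TCP position; "tcp_rot": TCP orientation; "contact_force": force on the tool from outside, world axes, zero at the start; "ft_torque": the same for the moment, N m; "grip_width": finger opening in mm; "grip_force": force on a finger pad.
Only numpy, scipy, OpenCV 4.12 (cv2) and the standard library are available. Lean on these libraries where they do the work, as an engineer would, in place of code of your own. Each camera call takes 0.05 s, during which the arm holds its last target. There are 200 camera calls.

## Task

A new filter has just gone into the fume extractor on the glass bench. Press its orange push-latch flap once so that it pops open, press the red filter-reset button underneath all the way in, let it come back out, then push the flap shut and press it home so that it latches and stays closed when you let go. Do it all with fingertips: pinch, lift or carry nothing, and leave the small things standing on and around the extractor where they are.

Things in the scene. Friction and masses are not known exactly. Their poses are not given: they have to be found in the camera images.
- extractor: Fume extractor: grey box 220 x 240 x 100 mm (own x, y, z), fixed to the bench, place and yaw (within 0.45 rad) vary. Origin: centre of its underside. The orange flap lies mid-top: 100 mm along x, 70 mm along y, 5 mm thick, upper face 112.5 mm above the bench when latched; hinged on its +y edge (y = 35 mm), free edge at y = -35 mm. A 6 mm wide, 108 mm high black bezel edges its other three sides.
- flap (a joint): Flap angle, rad: 0 latched (start), grows as it opens. Push-push latch: pressed from 0 to its stop at -0.106 (7 mm at the free edge, 1 to 5 N, dwell 0.2 s) and let go, it springs to 1.68 (upright, leaning back) in 3 s. Pushed shut slowly (1 to 4 N; at over 0.03 m/s it stiffens below 0.3 rad), down to the stop, and let go, it latches at 0. It trips at -0.07; each full press changes the state.
- flap_hinge (a point): Point on the flap's hinge axis, mid-length, 110 mm above the bench. The hinge axis is the flap's own x, always parallel to the extractor's x. The flap runs 70 mm from here towards its own -y; its own z points out of its upper (outer) face.
- flap_press (a point): Place to press on the flap's outer face: mid-length, 53 mm from the hinge axis, 17 mm in from the free edge, marked by two thin black lines along the flap's x; on the surface. It moves with the flap: x along the hinge, z out of the outer face.
- reset_button_top (a point): Centre of the top of the round red button, 22 mm across, in the well under the flap, 48 mm from the hinge axis, 99.5 mm above the bench when out; reached from above when the flap stands open. The well spans x -45 to 45 mm, y -33 to 28 mm in the extractor's frame, rim 100 mm and floor 77.5 mm above the bench.
- reset_button (a joint): Travel of the red button in m: 0 out, 0.006 fully in; pressed straight down, about 5 N at the bottom, springs back by itself.
- foil_roll: Loose copper ring, 54 mm across and 12 mm high, lying on the extractor's top. Origin: centre of its underside. Leave alone.
- flux_bottle: Loose small white bottle with red cap, 32 mm across and 50 mm high, standing on the extractor's top near a corner. Origin: centre of its underside. Leave alone.
- solder_spool: Loose metal spool of solder, 60 mm across and 46 mm high, on the bench. Origin: centre of its underside. Leave alone.
- shard_bowl: Loose blue bowl of glass offcuts, 130 mm across and 50 mm high, on the bench. Origin: centre of its underside. Leave alone.
- flux_brush: Loose brush with blue handle, 190 mm long, lying on the bench. Leave alone.
- patina_jar: Loose amber jar with steel lid, 60 mm across and 75 mm high, on the bench. Origin: centre of its underside. Leave alone.
- wrench: Loose steel wrench, 150 mm long, lying on the bench. Leave alone.

How it is judged (in metres and radians):
On the way, in this order (a step that is already met when the one before it is completed fails the run):
1. the flap has been pressed down by the fingers (value of joint flap below -0.04 rad and contact force between the fingers and flap above 0.3 N).
2. the flap has popped open, untouched (value of joint flap above 1.2 rad and contact force between the fingers and flap below 0.1 N), for 0.2 s.
3. the red button is pressed right in (value of joint reset_button above 0.0048 m and value of joint flap above 0.8 rad), for 0.1 s.
4. the flap is pushed shut again, the button out (value of joint flap below 0.02 rad and value of joint reset_button below 0.0015 m).
At the end, for the whole second after the job is handed in: The flap is latched, within 0.04 rad of its closed angle 0, at rest and let go; the red button is out (within 1.5 mm); nothing loose has been shifted (value of joint flap between -0.04 and 0.04 rad and velocity of joint flap between -0.05 and 0.05 rad/s and value of joint reset_button below 0.0015 m); the robot touches nothing.
It fails at once if a loose thing is lifted, carried or knocked out of place (moved more than 20 mm) (distance of any of foil_roll, flux_bottle, solder_spool, shard_bowl, flux_brush, patina_jar, wrench from where it was at the start of the episode above 0.02 m).
It also fails if it takes over 61 s, if anything falls off the work surface, if the arm or the gripper's body presses on something with over 40 N, if the wrist force passes 120 N, or if a joint passes its speed limit or range.

## Working session

There is one attempt and no reset: what is moved stays moved. The work goes in short steps, Python scripts to look and compute and a shell command to move; the robot and the scene stay as the last step left them, time stands still between calls to the robot, and variables do not carry over. Pictures are saved under pics/ and viewed, at most 10 in all, crops included, and the job is handed in when it is done.

```bash
mkdir -p pics; cat > h.py <<'E'
import numpy as np, cv2
from cell import r, snapshot, camera_model, finder
def pts(cam, depth, mask):
    m=camera_model(cam); v,u=np.nonzero(mask&(depth>0)); z=depth[v,u]
    c=np.stack([(u-m['cx'])/m['fx']*z,(v-m['cy'])/m['fy']*z,z],1)
    return (c-np.array(m['t']))@np.array(m['R'])
E
python3 - <<'E'
from h import *
ims={}
for c in('top','side'):
    im,d=snapshot(c); cv2.imwrite(f'pics/{c}0.png',im); np.save(f'{c}0.npy',d)
    for n in('flap','foil_roll','flux_bottle','extractor'):
        o=finder.outline_of(c,n)
        if o:
            P=pts(c,d,o[0]['region']); print(c,n,round(o[0]['conf'],2),o[0]['bbox'],np.median(P,0).round(1) if len(P) else None)
            if n=='flap':
                Q=P[abs(P[:,2]-112)<6]; 
                if len(Q)>20: print(cv2.minAreaRect(Q[:,:2].astype(np.float32)),Q[:,2].mean())
            if n=='extractor':
                Q=P[abs(P[:,2]-100)<6];
                if len(Q)>20: print(cv2.minAreaRect(Q[:,:2].astype(np.float32)),Q[:,2].mean())
s=r.sense(); print({k:np.round(s[k],2).tolist() for k in('t','eef_pos','tcp_rot','contact_force','grip_width')})
E
```

```text
top flap 0.68 [288.5, 155.3, 325.7, 197.9] [598.4 -74.1 113.7]
((599.7222290039062, -73.28022766113281), (72.43318939208984, 95.09043884277344), 66.78997039794922) 113.30667520904063
top foil_roll 0.78 [272.7, 136.8, 294.1, 156.5] [680.4 -19.7 112.3]
top flux_bottle 0.74 [138.6, 173.2, 162.3, 198.3] [592.6 357.1  46.9]
top extractor 0.71 [250.8, 123.5, 364.2, 232.8] [594.9 -78.5 101.9]
((599.64208984375, -74.9197998046875), (240.2802276611328, 220.90879821777344), 66.0866928100586) 100.99692173157325
side flap 0.66 [307.1, 210.5, 353.1, 244.5] [593.2 -77.8 111.1]
((593.0787963867188, -73.8165054321289), (78.38648986816406, 103.62690734863281), 66.47671508789062) 111.17432007641366
side foil_roll 0.55 [341.1, 197.8, 365.6, 219.8] [670.8 -18.9 109.2]
side flux_bottle 0.81 [294.1, 182.2, 309.6, 199.9] [560.3  29.7 127. ]
{'t': 0.5, 'eef_pos': [257.74, 623.82, 231.27], 'tcp_rot': [180.0, 0.0, -22.45], 'contact_force': [-0.01, 0.35, 0.65], 'grip_width': 85.93}
```

View pics/top0.png

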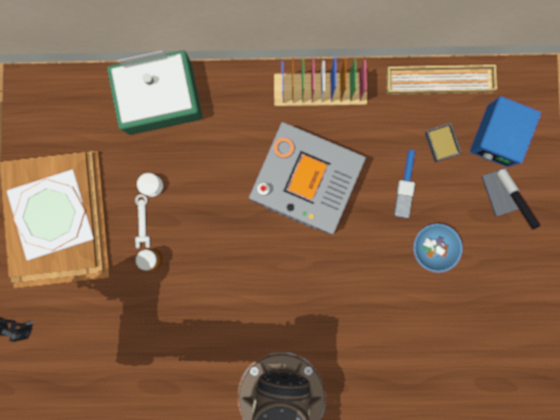

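View pics/side0.png

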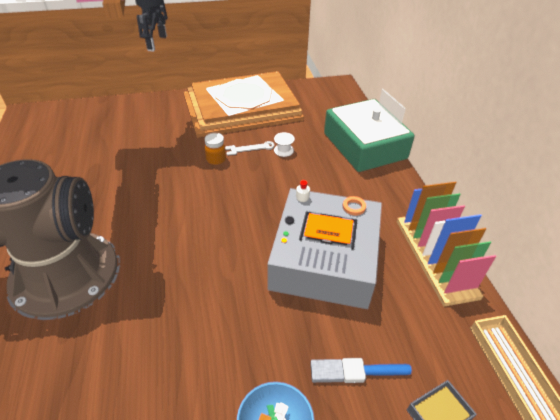

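```bash
python3 - <<'E'
import cv2,numpy as np
a=cv2.imread('pics/top0.png')[120:240,245:370]; b=cv2.imread('pics/side0.png')[175:285,270:385]
f=lambda x:cv2.resize(x,(400,400),interpolation=cv2.INTER_CUBIC)
cv2.imwrite('pics/z.png',np.hstack([f(a),f(b)]))
E
```

```text
(no output)
```

View pics/z.png

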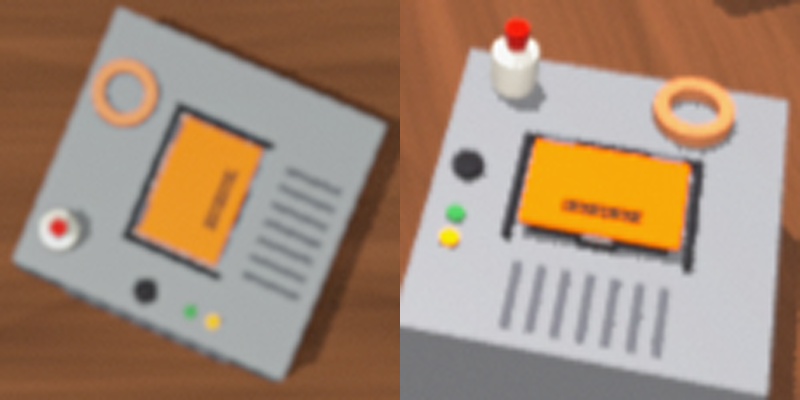

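```bash
cat >> h.py <<'E'
from scipy.spatial.transform import Rotation as Ro
C=np.array([598.,-74.]); YAW=-23.6
def E(x,y,z):
    a=np.radians(YAW); return np.array([C[0]+x*np.cos(a)-y*np.sin(a),C[1]+x*np.sin(a)+y*np.cos(a),z])
def toE(p):
    a=np.radians(YAW); d=np.array(p[:2])-C
    return np.array([d[0]*np.cos(a)+d[1]*np.sin(a),-d[0]*np.sin(a)+d[1]*np.cos(a),p[2]])
def go(x,y,z,rot=(180,0,YAW-90)):
    s=r.sense(); T=Ro.from_euler('xyz',s['tcp_rot'],degrees=True); G=Ro.from_euler('xyz',rot,degrees=True)
    print('t',round(s['t'],2),'E',toE(s['eef_pos']).round(1),'F',np.round(s['contact_force'],1))
    print('offset',(T.inv().apply(E(x,y,z)-s['eef_pos'])/200).round(3),'rot',((T.inv()*G).as_rotvec(degrees=True)/45).round(3))
E
R='{"offset":[0.95,0.88,-0.15],"delta_rot":[0,0,1]}'
python3 -m creep '[{"offset":[0.95,0.88,-0.15],"delta_rot":[0,0,1]},{"offset":[0.95,0.88,-0.15],"delta_rot":[0,0,1]},{"offset":[0.95,0.88,-0.15],"delta_rot":[0,0,1]},{"offset":[0.95,0.88,-0.15],"delta_rot":[0,0,1]},{"offset":[0.95,0.88,-0.15],"delta_rot":[0,0,1]},{"offset":[0.95,0.88,-0.15],"delta_rot":[0,0,1]},{"offset":[0.95,0.88,-0.15],"delta_rot":[0,0,1]},{"offset":[0.95,0.88,-0.15],"delta_rot":[0,0,1]}]' -1
python3 -c "
from h import *
go(0,-18,230)"
```

```text
t: 1.17
eef_pos: [367.3, 386.2, 262.7]
tcp_rot: [-179.9, 0.1, -67.7]
contact_force: [0.4, 0.7, 0.4]
grip_width: -0.0
grip_force: 0.0
t 1.17 E [-395.7  329.3  262.7] F [0.4 0.7 0.4]
offset [ 2.629 -0.131  0.16 ] rot [-1.000e-03  2.000e-03  1.019e+00]
```

```bash
python3 -m creep '[{"offset":[1,0,0],"delta_rot":[0,0,1]},{"offset":[1,0,0],"delta_rot":[0,0,1]},{"offset":[1,0,0],"delta_rot":[0,0,1]},{"offset":[1,0,0],"delta_rot":[0,0,1]},{"offset":[1,0,0],"delta_rot":[0,0,1]},{"offset":[1,0,0],"delta_rot":[0,0,1]},{"offset":[1,0,0],"delta_rot":[0,0,1]},{"offset":[1,0,0],"delta_rot":[0,0,1]}]'
python3 -c "
from h import *
go(0,-18,200)"
```

```text
t: 1.83
eef_pos: [443.2, 203.9, 261.3]
tcp_rot: [-180.0, 0.0, -112.5]
contact_force: [-0.2, -0.4, -0.2]
grip_width: 0.1
grip_force: 0.0
t 1.83 E [-253.1  192.7  261.3] F [-0.2 -0.4 -0.2]
offset [ 1.077 -1.246  0.306] rot [-0.     0.     0.023]
```

```bash
python3 -m creep '[{"offset":[0.75,-0.85,0],"delta_rot":[0,0,0.023]},{"offset":[0.75,-0.85,0],"delta_rot":[0,0,0.023]},{"offset":[0.75,-0.85,0],"delta_rot":[0,0,0.023]},{"offset":[0.75,-0.85,0],"delta_rot":[0,0,0.023]},{"offset":[0.75,-0.85,0],"delta_rot":[0,0,0.023]},{"offset":[0.75,-0.85,0],"delta_rot":[0,0,0.023]},{"offset":[0.75,-0.85,0],"delta_rot":[0,0,0.023]}]'
python3 -c "
from h import *
go(0,-18,170)"
```

```text
t: 2.42
eef_pos: [544.1, -1.9, 260.5]
tcp_rot: [180.0, -0.1, -113.5]
contact_force: [0.1, 0.3, -0.1]
grip_width: -0.4
grip_force: 0.0
t 2.42 E [-78.3  44.5 260.5] F [ 0.1  0.3 -0.1]
offset [ 0.313 -0.391  0.453] rot [ 0.001 -0.002  0.003]
```

```bash
python3 -m creep '[{"offset":[0.31,-0.39,0.2],"delta_rot":[0,0,0]},{"offset":[0.31,-0.39,0.3],"delta_rot":[0,0,0]},{"offset":[0.31,-0.39,0.45],"delta_rot":[0,0,0]},{"offset":[0.31,-0.39,0.5],"delta_rot":[0,0,0]},{"offset":[0.31,-0.39,0.5],"delta_rot":[0,0,0]},{"offset":[0.31,-0.39,0.5],"delta_rot":[0,0,0]},{"offset":[0.31,-0.39,0.5],"delta_rot":[0,0,0]}]'
python3 -c "
from h import *
go(0,-18,116)
im,d=snapshot('side'); np.save('s1.npy',d); cv2.imwrite('pics/s1.png',cv2.resize(im[120:300,240:420],(600,600),interpolation=cv2.INTER_CUBIC))"
```

```text
t: 3.0
eef_pos: [590.5, -86.5, 162.8]
tcp_rot: [-179.9, 0.0, -113.3]
contact_force: [0.6, -1.5, 0.9]
grip_width: 0.1
grip_force: 0.0
t 3.0 E [ -1.9 -14.5 162.8] F [ 0.6 -1.5  0.9]
offset [ 0.018 -0.009  0.234] rot [-0.002  0.     0.006]
```

View pics/s1.png

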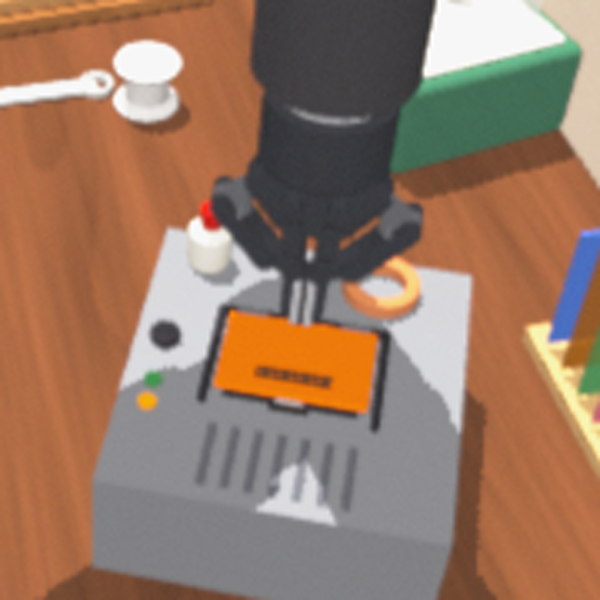

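```bash
python3 -m creep '[{"offset":[0.018,-0.009,0.12],"delta_rot":[0,0,0]},{"offset":[0.018,-0.009,0.2],"delta_rot":[0,0,0]},{"offset":[0.018,-0.009,0.22],"delta_rot":[0,0,0]},{"offset":[0.018,-0.009,0.24],"delta_rot":[0,0,0]},{"offset":[0.018,-0.009,0.25],"delta_rot":[0,0,0]},{"offset":[0.018,-0.009,0.26],"delta_rot":[0,0,0]},{"offset":[0.018,-0.009,0.27],"delta_rot":[0,0,0]},{"offset":[0.018,-0.009,0.275],"delta_rot":[0,0,0]},{"offset":[0.018,-0.009,0.28],"delta_rot":[0,0,0]},{"offset":[0.018,-0.009,0.28],"delta_rot":[0,0,0]},{"offset":[0.018,-0.009,0.28],"delta_rot":[0,0,0]}]'
python3 -c "
from h import *
go(0,-18,105)"
```

```text
t: 3.97
eef_pos: [590.8, -91.4, 107.6]
tcp_rot: [-179.8, 0.1, -113.4]
contact_force: [-3.6, 3.0, 12.5]
grip_width: 0.2
grip_force: 6.2
t 3.97 E [  0.4 -18.8 107.6] F [-3.6  3.  12.5]
offset [-0.004  0.002  0.013] rot [-0.003  0.002  0.004]
```

```bash
python3 -m creep '[{"offset":[0,0,0],"delta_rot":[0,0,0]},{"offset":[0,0,0],"delta_rot":[0,0,0]},{"offset":[0,0,-0.2],"delta_rot":[0,0,0]},{"offset":[0.1,0,-0.4],"delta_rot":[0,0,0]},{"offset":[0.1,0,-0.6],"delta_rot":[0,0,0]},{"offset":[0.1,0,-0.6],"delta_rot":[0,0,0]},{"offset":[0.1,0,-0.6],"delta_rot":[0,0,0]}]'
python3 -m creep '[{"offset":[0,0,0],"delta_rot":[0,0,0]},{"offset":[0,0,0],"delta_rot":[0,0,0]},{"offset":[0,0,0],"delta_rot":[0,0,0]},{"offset":[0,0,0],"delta_rot":[0,0,0]},{"offset":[0,0,0],"delta_rot":[0,0,0]},{"offset":[0,0,0],"delta_rot":[0,0,0]},{"offset":[0,0,0],"delta_rot":[0,0,0]},{"offset":[0,0,0],"delta_rot":[0,0,0]},{"offset":[0,0,0],"delta_rot":[0,0,0]},{"offset":[0,0,0],"delta_rot":[0,0,0]},{"offset":[0,0,0],"delta_rot":[0,0,0]},{"offset":[0,0,0],"delta_rot":[0,0,0]}]'
python3 -m creep '[{"offset":[0,0,0],"delta_rot":[0,0,0]},{"offset":[0,0,0],"delta_rot":[0,0,0]},{"offset":[0,0,0],"delta_rot":[0,0,0]},{"offset":[0,0,0],"delta_rot":[0,0,0]},{"offset":[0,0,0],"delta_rot":[0,0,0]},{"offset":[0,0,0],"delta_rot":[0,0,0]},{"offset":[0,0,0],"delta_rot":[0,0,0]},{"offset":[0,0,0],"delta_rot":[0,0,0]},{"offset":[0,0,0],"delta_rot":[0,0,0]},{"offset":[0,0,0],"delta_rot":[0,0,0]},{"offset":[0,0,0],"delta_rot":[0,0,0]},{"offset":[0,0,0],"delta_rot":[0,0,0]}]'
python3 -m creep '[{"offset":[0,0,0],"delta_rot":[0,0,0]},{"offset":[0,0,0],"delta_rot":[0,0,0]},{"offset":[0,0,0],"delta_rot":[0,0,0]},{"offset":[0,0,0],"delta_rot":[0,0,0]},{"offset":[0,0,0],"delta_rot":[0,0,0]},{"offset":[0,0,0],"delta_rot":[0,0,0]},{"offset":[0,0,0],"delta_rot":[0,0,0]},{"offset":[0,0,0],"delta_rot":[0,0,0]},{"offset":[0,0,0],"delta_rot":[0,0,0]},{"offset":[0,0,0],"delta_rot":[0,0,0]},{"offset":[0,0,0],"delta_rot":[0,0,0]},{"offset":[0,0,0],"delta_rot":[0,0,0]}]' >/dev/null
python3 -c "
from h import *
go(0,-16,110)
im,d=snapshot('side'); np.save('s2.npy',d); cv2.imwrite('pics/s2.png',cv2.resize(im[120:300,240:420],(600,600),interpolation=cv2.INTER_CUBIC))
for n in ('reset_button_top','flap'):
  o=finder.outline_of('side',n)
  for k in o[:1]:
    P=pts('side',d,k['region']); print(n,k['conf'],k['bbox'],np.median(P,0).round(1),toE(np.median(P,0)).round(1), np.percentile([toE(p) for p in P],[3,97],axis=0).round(0))"
```

```text
t: 4.55
eef_pos: [583.4, -110.2, 229.1]
tcp_rot: [-179.6, 0.2, -113.5]
contact_force: [-0.5, 0.2, -1.6]
grip_width: -0.2
grip_force: 0.0
t: 5.55
eef_pos: [581.8, -110.0, 225.4]
tcp_rot: [-180.0, 0.0, -113.5]
contact_force: [1.1, 0.3, -0.4]
grip_width: 0.3
grip_force: 0.0
t: 6.55
eef_pos: [581.8, -110.0, 225.3]
tcp_rot: [-180.0, -0.0, -113.5]
contact_force: [0.1, -0.4, -0.2]
grip_width: -0.2
grip_force: 0.0
t 7.55 E [ -0.5 -39.5 225.3] F [ 0.1  0.3 -0.7]
offset [-0.117 -0.003  0.576] rot [ 0.    -0.     0.003]
reset_button_top 0.56 [321.9, 229.3, 331.1, 242.3] [587.1 -93.1  97.9] [ -2.3 -21.9  97.9] [[-11. -28.  90.]
 [  6. -13. 100.]]
flap 0.84 [310.9, 189.2, 357.5, 222.2] [611.2 -46.5 141.1] [  1.1  30.5 141.1] [[-49.  27. 103.]
 [ 46.  36. 178.]]
```

View pics/s2.png

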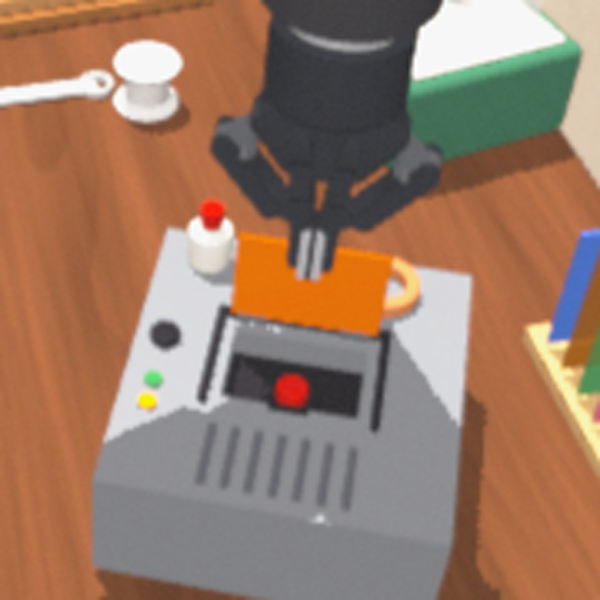

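```bash
python3 -m creep '[{"offset":[-0.112,-0.003,0.15],"delta_rot":[0,0,0]},{"offset":[-0.112,-0.003,0.3],"delta_rot":[0,0,0]},{"offset":[-0.112,-0.003,0.45],"delta_rot":[0,0,0]},{"offset":[-0.112,-0.003,0.55],"delta_rot":[0,0,0]},{"offset":[-0.112,-0.003,0.59],"delta_rot":[0,0,0]},{"offset":[-0.112,-0.003,0.61],"delta_rot":[0,0,0]},{"offset":[-0.112,-0.003,0.625],"delta_rot":[0,0,0]},{"offset":[-0.112,-0.003,0.64],"delta_rot":[0,0,0]},{"offset":[-0.112,-0.003,0.65],"delta_rot":[0,0,0]},{"offset":[-0.112,-0.003,0.66],"delta_rot":[0,0,0]},{"offset":[-0.112,-0.003,0.665],"delta_rot":[0,0,0]},{"offset":[-0.112,-0.003,0.665],"delta_rot":[0,0,0]}]'
python3 -c "
from h import *
go(0,-17,92)"
```

```text
t: 8.7
eef_pos: [592.2, -89.7, 93.6]
tcp_rot: [-179.9, 0.0, -113.5]
contact_force: [0.5, -0.5, 5.7]
grip_width: 0.0
grip_force: 2.7
t 8.7 E [  0.9 -16.7  93.6] F [ 0.5 -0.5  5.7]
offset [0.001 0.005 0.008] rot [-0.003  0.001  0.003]
```

```bash
python3 -m creep '[{"offset":[0,0,0.006],"delta_rot":[0,0,0]},{"offset":[0,0,0.012],"delta_rot":[0,0,0]},{"offset":[0,0,0.015],"delta_rot":[0,0,0]},{"offset":[0,0,0.015],"delta_rot":[0,0,0]},{"offset":[0,0,0.015],"delta_rot":[0,0,0]}]'
```

```text
t: 9.12
eef_pos: [592.4, -89.8, 93.2]
tcp_rot: [-179.8, 0.1, -113.4]
contact_force: [-9.0, 2.6, 26.0]
grip_width: -0.1
grip_force: 13.0
```

```bash
python3 -m creep '[{"offset":[0,0,-0.2],"delta_rot":[0,0,0]},{"offset":[0,0,-0.4],"delta_rot":[0,0,0]},{"offset":[0,0,-0.6],"delta_rot":[0,0,0]},{"offset":[0,0,-0.7],"delta_rot":[0,0,0]},{"offset":[-0.1,0,-0.7],"delta_rot":[0,0,0]},{"offset":[-0.2,0,-0.7],"delta_rot":[0,0,0]},{"offset":[-0.3,0,-0.7],"delta_rot":[0,0,0]},{"offset":[-0.4,0,-0.7],"delta_rot":[0,0,0]},{"offset":[-0.46,0,-0.7],"delta_rot":[0,0,0]},{"offset":[-0.46,0,-0.7],"delta_rot":[0,0,0]}]'
python3 -c "
from h import *
go(0,72,162)
im,d=snapshot('side'); cv2.imwrite('pics/s3.png',cv2.resize(im[120:300,240:420],(600,600),interpolation=cv2.INTER_CUBIC))"
```

```text
t: 9.95
eef_pos: [628.6, -3.4, 229.1]
tcp_rot: [-180.0, 0.0, -113.4]
contact_force: [0.2, -0.5, 0.0]
grip_width: -0.0
grip_force: 0.0
t 9.95 E [-2.000e-01  7.690e+01  2.291e+02] F [ 0.2 -0.5  0. ]
offset [ 0.025 -0.001  0.335] rot [-0.     0.     0.005]
```

View pics/s3.png

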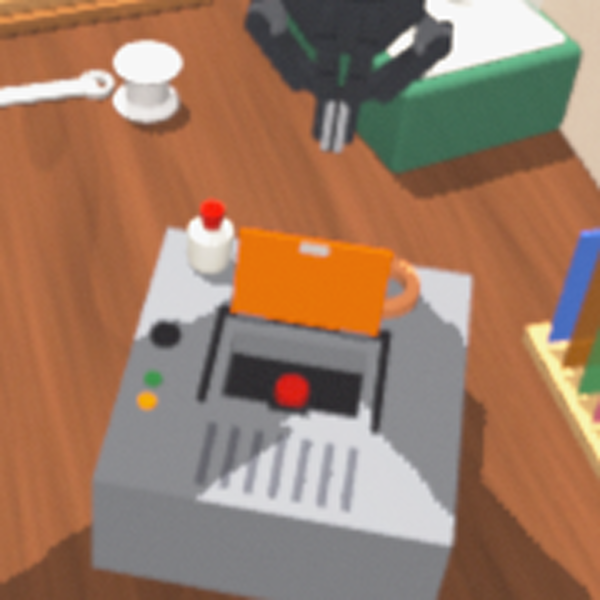

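```bash
python3 -m creep '[{"offset":[0,0,0.15],"delta_rot":[0,0,0]},{"offset":[0,0,0.3],"delta_rot":[0,0,0]},{"offset":[0.03,0,0.3],"delta_rot":[0,0,0]},{"offset":[0.06,0,0.3],"delta_rot":[0,0,0]},{"offset":[0.085,0,0.3],"delta_rot":[0,0,0]},{"offset":[0.1,0,0.3],"delta_rot":[0,0,0]},{"offset":[0.112,0,0.3],"delta_rot":[0,0,0]},{"offset":[0.125,0,0.3],"delta_rot":[0,0,0]},{"offset":[0.14,0,0.3],"delta_rot":[0,0,0]},{"offset":[0.155,0,0.3],"delta_rot":[0,0,0]},{"offset":[0.17,0,0.3],"delta_rot":[0,0,0]},{"offset":[0.19,0,0.3],"delta_rot":[0,0,0]}]'
python3 -c "
from h import *
go(0,21,164.6)"
```

```text
t: 11.0
eef_pos: [612.8, -40.2, 169.4]
tcp_rot: [-180.0, 0.0, -113.5]
contact_force: [0.4, 1.1, 0.7]
grip_width: 0.1
grip_force: 0.2
t 11.0 E [  0.   36.9 169.4] F [0.4 1.1 0.7]
offset [0.079 0.    0.024] rot [-0.     0.     0.003]
```

```bash
python3 -m creep '[{"offset":[0.013,0,0.002],"delta_rot":[0,0,0]},{"offset":[0.026,0,0.005],"delta_rot":[0,0,0]},{"offset":[0.04,0,0.009],"delta_rot":[0,0,0]},{"offset":[0.053,0,0.013],"delta_rot":[0,0,0]},{"offset":[0.066,0,0.018],"delta_rot":[0,0,0]},{"offset":[0.079,0,0.024],"delta_rot":[0,0,0]},{"offset":[0.092,0,0.03],"delta_rot":[0,0,0]},{"offset":[0.105,0,0.038],"delta_rot":[0,0,0]},{"offset":[0.118,0,0.046],"delta_rot":[0,0,0]},{"offset":[0.131,0,0.055],"delta_rot":[0,0,0]},{"offset":[0.143,0,0.064],"delta_rot":[0,0,0]},{"offset":[0.155,0,0.073],"delta_rot":[0,0,0]}]'
python3 -c "
from h import *
go(0,-5.4,141)
im,d=snapshot('side'); cv2.imwrite('pics/s4.png',cv2.resize(im[120:300,240:420],(600,600),interpolation=cv2.INTER_CUBIC))"
```

```text
t: 12.0
eef_pos: [600.3, -68.8, 154.5]
tcp_rot: [180.0, -0.0, -113.5]
contact_force: [0.0, 0.2, 0.1]
grip_width: 0.0
grip_force: 0.2
t 12.0 E [  0.    5.7 154.5] F [0.  0.2 0.1]
offset [0.056 0.    0.068] rot [ 0.    -0.     0.003]
```

View pics/s4.png

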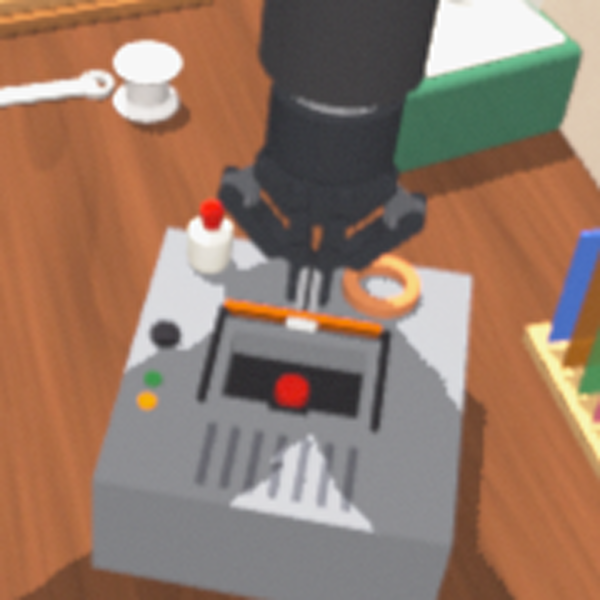

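```bash
python3 -m creep '[{"offset":[0.008,0,0.008],"delta_rot":[0,0,0]},{"offset":[0.016,0,0.016],"delta_rot":[0,0,0]},{"offset":[0.024,0,0.025],"delta_rot":[0,0,0]},{"offset":[0.032,0,0.034],"delta_rot":[0,0,0]},{"offset":[0.039,0,0.043],"delta_rot":[0,0,0]},{"offset":[0.045,0,0.052],"delta_rot":[0,0,0]},{"offset":[0.051,0,0.061],"delta_rot":[0,0,0]},{"offset":[0.056,0,0.07],"delta_rot":[0,0,0]},{"offset":[0.061,0,0.079],"delta_rot":[0,0,0]},{"offset":[0.066,0,0.088],"delta_rot":[0,0,0]},{"offset":[0.07,0,0.098],"delta_rot":[0,0,0]},{"offset":[0.075,0,0.108],"delta_rot":[0,0,0]}]'
python3 -c "
from h import *
go(0,-14,113)"
```

```text
t: 13.05
eef_pos: [594.4, -82.4, 132.9]
tcp_rot: [-180.0, -0.0, -113.5]
contact_force: [0.5, -0.0, 0.1]
grip_width: -0.0
grip_force: 0.3
t 13.05 E [ 1.000e-01 -9.100e+00  1.329e+02] F [ 0.5 -0.   0.1]
offset [0.024 0.    0.1  ] rot [-0.    -0.     0.003]
```

```bash
python3 -m creep '[{"offset":[0.004,0,0.007],"delta_rot":[0,0,0]},{"offset":[0.008,0,0.014],"delta_rot":[0,0,0]},{"offset":[0.012,0,0.021],"delta_rot":[0,0,0]},{"offset":[0.016,0,0.028],"delta_rot":[0,0,0]},{"offset":[0.02,0,0.035],"delta_rot":[0,0,0]},{"offset":[0.024,0,0.042],"delta_rot":[0,0,0]},{"offset":[0.027,0,0.049],"delta_rot":[0,0,0]},{"offset":[0.03,0,0.056],"delta_rot":[0,0,0]},{"offset":[0.032,0,0.063],"delta_rot":[0,0,0]},{"offset":[0.034,0,0.07],"delta_rot":[0,0,0]},{"offset":[0.036,0,0.077],"delta_rot":[0,0,0]},{"offset":[0.038,0,0.084],"delta_rot":[0,0,0]}]'
python3 -m creep '[{"offset":[0,0,0.007],"delta_rot":[0,0,0]},{"offset":[0,0,0.014],"delta_rot":[0,0,0]},{"offset":[0,0,0.021],"delta_rot":[0,0,0]},{"offset":[0,0,0.027],"delta_rot":[0,0,0]},{"offset":[0,0,0.033],"delta_rot":[0,0,0]},{"offset":[0,0,0.039],"delta_rot":[0,0,0]},{"offset":[0,0,0.044],"delta_rot":[0,0,0]},{"offset":[0,0,0.046],"delta_rot":[0,0,0]},{"offset":[0,0,0.046],"delta_rot":[0,0,0]}]'
python3 -c "
from h import *
go(0,-18,107)"
```

```text
t: 14.05
eef_pos: [591.7, -89.2, 116.4]
tcp_rot: [-180.0, 0.0, -113.5]
contact_force: [0.4, 1.7, 2.9]
grip_width: 0.2
grip_force: 1.6
t: 14.8
eef_pos: [591.4, -89.5, 107.9]
tcp_rot: [-180.0, -0.0, -113.5]
contact_force: [-2.2, 0.3, 8.4]
grip_width: -0.3
grip_force: 4.1
t 14.8 E [ 1.000e-01 -1.680e+01  1.079e+02] F [-2.2  0.3  8.4]
offset [0.006 0.001 0.005] rot [-0.    -0.     0.003]
```

```bash
python3 -m creep '[{"offset":[0,0,0.004],"delta_rot":[0,0,0]},{"offset":[0,0,0.004],"delta_rot":[0,0,0]},{"offset":[0,0,0.004],"delta_rot":[0,0,0]},{"offset":[0,0,0.004],"delta_rot":[0,0,0]}]'
python3 -m creep '[{"offset":[0,0,-0.05],"delta_rot":[0,0,0]},{"offset":[0,0,-0.2],"delta_rot":[0,0,0]},{"offset":[0,0,-0.4],"delta_rot":[0,0,0]},{"offset":[0,0,-0.6],"delta_rot":[0,0,0]},{"offset":[0,0,-0.6],"delta_rot":[0,0,0]},{"offset":[0,0,-0.6],"delta_rot":[0,0,0]},{"offset":[0,0,-0.6],"delta_rot":[0,0,0]},{"offset":[0,0,-0.6],"delta_rot":[0,0,0]},{"offset":[0,0,-0.6],"delta_rot":[0,0,0]},{"offset":[0,0,-0.6],"delta_rot":[0,0,0]},{"offset":[0,0,-0.6],"delta_rot":[0,0,0]},{"offset":[0,0,-0.6],"delta_rot":[0,0,0]}]'
python3 -c "
from h import *
go(0,-18,107)
im,d=snapshot('side'); cv2.imwrite('pics/s5.png',cv2.resize(im[120:300,240:420],(600,600),interpolation=cv2.INTER_CUBIC))"
```

```text
t: 15.13
eef_pos: [591.5, -89.5, 107.8]
tcp_rot: [-180.0, -0.0, -113.5]
contact_force: [-4.4, 0.3, 12.9]
grip_width: -0.3
grip_force: 6.5
t: 16.13
eef_pos: [591.3, -89.3, 225.7]
tcp_rot: [179.9, -0.0, -113.5]
contact_force: [-0.3, -0.8, -0.7]
grip_width: 0.2
grip_force: 0.0
t 16.13 E [ -0.  -16.7 225.7] F [-0.3 -0.8 -0.7]
offset [ 0.006 -0.001  0.594] rot [ 0.001 -0.001  0.003]
```

View pics/s5.png

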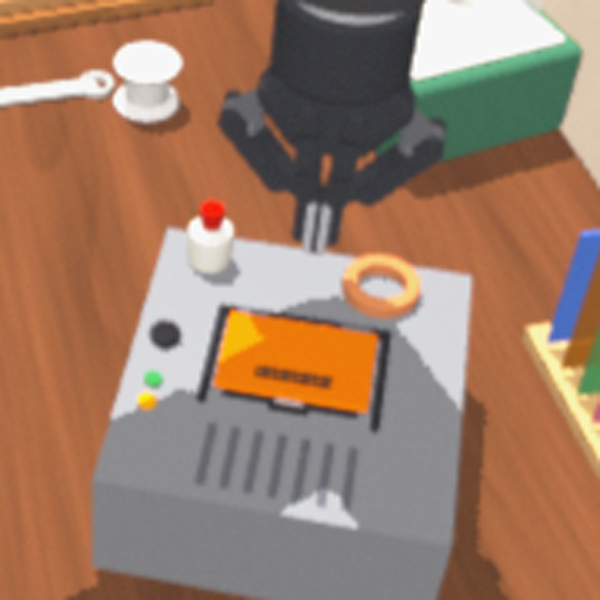

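The picture shows the flap flat and latched about 0.9 s after release. The bottle and ring have not moved, and the gripper is clear of everything.

```bash
python3 -c "
from h import *
print(r.job_done())"
```

```text
the job is handed in; nothing more can be done
None
```

I pressed the flap open, pushed the reset button fully in and let it come back out. I then pressed the flap shut; it looked latched in the last picture, with the bottle and ring in place. The job was handed in at about 16 s, and no verdict came back.

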